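# Centre-punch the drill spot on a bracket blank

### The job

Take the automatic centre punch out of the wooden tool block, hold it upright with its point on the scribed cross of the steel blank on the steel bench block, and press straight down until its spring snaps; stop there rather than bearing down hard on the bottomed tool. Do not shift the blank or punch it anywhere else. Then stand the punch back, fully home, in the hole it came from, let go of it, and leave everything else where it is.

Things in the scene. Friction and masses are not known exactly. Their poses are not given: they have to be found in the camera images.
- punch_center (a point): Automatic (spring-loaded) centre punch, the one all-steel tool in the wooden block. This point is on its axis, half-way up the thick ringed body, a cylinder 17 mm in diameter and 68 mm tall: its top is 34 mm above, its foot (a flat shoulder) 34 mm below. z is the tool's axis, up to the cap. Grip firmly, 30 N or more, or it slides up through the fingers.
- punch: The same punch, 0.13 kg; origin on the axis at the shoulder. It hangs in the block by its shoulder, on the block's top face, nose down in the hole; lifting it 70 mm clears it. A slim nose sleeve 9 mm thick runs 32 mm down from the shoulder, and out of it sticks the 5 mm point, reground so often that it stands out anywhere from 9 to 21 mm beyond the nose.
- punch_nose (a point): Centre of the lower end of the punch's nose sleeve, on the axis, 66 mm below punch_center. Pressed on something, the point yields into the nose: resistance climbs from 2 N to about 11 N at 3 mm, then the hidden sear lets go (the snap) and it drops suddenly by 4 N or more; pressed on, it climbs again, to a hard stop at 6 mm. More than 22 N would blunt the point. It springs out when lifted.
- punch_sear_mark (a point): A mark on the sear sleeve inside the punch, on the axis: level with punch_nose as long as the sear holds, and 3 mm above it (along the tool's z) once the punch has snapped; more than 2.2 mm counts as snapped. It drops back when the tool is lifted.
- blank: Blank of bright flat steel bar 100 x 40 x 5 mm, 0.15 kg, lying loose and flat on the darker bench block at any yaw. One end has a drilled 8 mm hole, the other a scribed cross. Origin under its middle; x runs along the strip towards the scribed end, z up.
- blank_spot (a point): The drill spot: where the two thin dark scribed lines cross, on the blank's top face, 17 mm from the undrilled end (33 mm from the middle along the blank's +x); 30 mm above the table.
- bench_block: Dark steel bench block 120 x 120 x 25 mm, fixed, on the table to the left or right of the middle. Origin under its middle, z up. It carries the blank.
- tool_block: Wooden tool block 60 x 150 x 62 mm, fixed, on the other side of the middle. Three holes 12 mm wide, 58 mm deep in its top, on its y axis at -47, 0 and 47 mm; punch, awl and screwdriver stand in them in any order. There is finger room along the block's x axis on both sides of the punch. Origin under its middle, y along the row, z up.
- awl: awl with a dark bulbous wooden handle (26 mm thick, 56 mm tall) and brass ferrule, standing in another hole of the tool block; origin at the block's top face. Bystander.
- driver: small screwdriver with a ribbed black handle (24 mm thick, 62 mm tall), standing in another hole of the tool block; origin at the block's top face. Bystander.
- drilled_strip: steel strip 100 x 40 x 5 mm like the blank but already drilled at both ends, lying on the table beyond the work. Bystander; origin under its middle.
- finished_bracket: small finished steel angle bracket, 52 x 40 mm foot, 48 mm tall, on the table beyond the work. Bystander; origin under its foot.
- cork_block: cork sanding block 75 x 36 x 28 mm between the two work places. Bystander; origin under its middle.
- glue_stick: white glue stick, 27 mm thick, 94 mm tall, standing on the table. Bystander; origin under its middle.
- pencil_pot: metal pot of pencils, 78 mm wide, 172 mm tall with the pencils. Bystander; origin under its middle.
- scissors: black-handled scissors lying flat, 170 mm long. Bystander; origin near the pivot.
Things that resemble listed ones, but are neither listed nor needed, are in the scene too. Of the things shaped like the punch, the bare steel one is meant.

How it is judged:
By the outcome, as a careful person would: the job done as asked, in the order asked, and still so for the second after the job is handed in, with the robot touching nothing.
It also fails if it takes over 56 s, if anything falls off the work surface, if the arm or the gripper's body presses on something with over 40 N, if the wrist force passes 120 N, or if a joint passes its speed limit or range.

### The arm

A 7-joint arm with a two-finger parallel gripper is mounted at the origin on the work surface. World frame = base frame: x ahead of the robot, y to its left, z up, the work surface at z = 0. Lengths are in m, angles in rad, forces in N, time in s.
With the tool pointing down it reaches from about 0.425 to 0.875 m from the base axis. Payload 4.7 kg.
Tool frame: the origin (TCP) lies on the centre line of the jaws, within the pads' length; the fingertips stand 22 mm ahead of it and the grasp point (between the pads) lies 3 mm ahead of it (ctrl.tcp_to_tips is the z of the fingertips in the tool frame, in m); z points along the fingers, y is the direction in which the jaws open and shut (so a half turn about z gives the same grasp; the last joint's range is limited). The gripper opens to 87 mm and grips with 3 to 60 N. Pads are 19 mm wide; open, the fingers measure 117 mm over their backs; the gripper's body (75 mm by 190 mm) begins 51 mm behind the grasp point.
Start: joints at [-1.138, 0.321, -0.07, 1.45, 0.023, 1.371, -0.057], TCP at [0.264, 0.594, 0.245] pointing down, gripper open.
Joint ranges: [-2.86, 2.86], [-0.3, 2.09], [-1.38, 1.24], [0.06, 2.45], [-1.56, 4.7], [0.09, 2.05], [-2.69, 2.69]. Speed limits (rad/s): [2.57, 2.57, 3.14, 3.14, 3.14, 3.14, 3.14].

### API

Orientations are given as a rotation vector (axis times angle).
In Python, from bench import ctrl, cams gives the robot as it stands.
- The arm moves only by the tool move_arm, never from a script. Its argument "deltas" is a list of rows, each an object with "linear": the shift along the tool's x, y, z as a fraction of full scale, a list of three; "turn": the turn, a rotation vector about the tool's x, y, z as a fraction of full scale, a list of three; "claw": the closure, from 0 (fully open) to 1 (shut). In form: [{"linear": [tx, ty, tz], "turn": [wx, wy, wz], "claw": claw}, ...]. A call has 1 to 20 rows; each row shifts and turns the commanded pose from where the row before left it, along the tool's axes as they then stand; what a row does not reach is not made up. Full scale, the value 1, is 0.03 m for a shift and 4 degrees for a turn. A row lasts 1/12 s, in which the tool goes at most 41.7 mm and 7.16 degrees, less where a joint would pass 70% of its speed; a pose out of reach is approached as far as the arm can. A call with a number of a shift or a turn outside -1 to 1 is refused whole. A call with a gripper value outside its range is refused whole. The fingers move at their own pace and stop on an object; "grip_force" is the grip in N (left out, the last holds). Time passes only in rows, so rows that do not move let the fingers close. It gives the time, the measured TCP pose, the force and the opening at its end, in the units of the state.
- ctrl.get_state(): the state, without advancing time (a new reading comes with each control period).
- cams.get_image(name): name is "scene" or "side" or "wrist"; returns a dict with "image" (384x512x3 uint8, red, green, blue), "K" (3x3 intrinsics, pixels), "k1" (the pictures are not rectified: a ray, as slopes to the right and down, at radius r is drawn at 1 + k1 r^2 times it, then the intrinsics apply), "world_from_camera" (4x4, takes a point from camera to world coordinates); the wrist camera has in their place "tool_from_camera" (4x4, takes a point from camera to tool coordinates, whose origin is the TCP and whose axes are the flange's). Camera axes: x right, y down, z forward; pixel columns grow to the right and rows downward; lengths in m; the calibration is good to about 2 mm. A picture is of the moment at which its call begins: read the wrist's pose just before it. There is no depth.
- ctrl.close_job(): hands the job in, once; it reports no verdict.
The state is a dict: "time": time; "joint_positions": joint angles; "qd": joint speeds; "joint_torque": joint torques, N m; "position": TCP position; "tool_rot": TCP orientation; "ft_force": force on the tool from outside, world axes, zero at the start; "torque": the same for the moment, N m; "grip_width": opening from 0.0 (shut) to 1.0 (fully open).
Only numpy, scipy, OpenCV 4.12 (cv2) and the standard library are available. Lean on these libraries where they do the work, as an engineer would, in place of code of your own. Each camera call takes 0.05 s, during which the arm holds its last target. There are 200 camera calls.

## Working session

There is one attempt and no reset: what is moved stays moved. The work goes in short steps, Python scripts to look and compute and a tool call to move; the robot and the scene stay as the last step left them, time stands still between calls to the robot, and variables do not carry over. Pictures are saved under pics/ and viewed, about 8 in all and at most 12, crops included, and the job is handed in when it is done.

Besides the shell and the picture viewer there is one more tool, called after ">>>" as a command line: name --argument value ..., lists and objects as JSON in quotes. move_arm: Moves the arm, as the interface text tells. Shift numbers are shares of 0.03 m and turn numbers shares of 4 degrees, none past 1 either way. Its arguments: {"type":"object","properties":{"deltas":{"type":"array"},"grip_force":{"type":"number"}},"required":["deltas"]}

```bash
mkdir -p pics; ls
cat > h.py <<'E'
import numpy as np, cv2
from scipy.spatial.transform import Rotation as R
from bench import ctrl, cams
def grab(n):
    s=ctrl.get_state(); g=cams.get_image(n); 
    if n=='wrist':
        T=np.eye(4);T[:3,:3]=R.from_rotvec(s['tool_rot']).as_matrix();T[:3,3]=s['position']
        g['world_from_camera']=T@np.array(g['tool_from_camera'])
    g['s']=s; return g
def save(g,name):
    cv2.imwrite('pics/'+name+'.png',cv2.cvtColor(g['image'],cv2.COLOR_RGB2BGR)); np.savez('pics/'+name+'.npz',image=g['image'],K=g['K'],k1=g['k1'],world_from_camera=g['world_from_camera'])
def load(name):
    return dict(np.load('pics/'+name+'.npz'))
def ray(g,uv):
    K=np.array(g['K']); d=np.array([float(g['k1']),0,0,0,0])
    p=cv2.undistortPoints(np.array([[uv]],float),K,d,None,None,None,(3,100,1e-12))[0,0] if 0 else cv2.undistortPoints(np.array([[uv]],float),K,d)[0,0]
    W=np.array(g['world_from_camera']); v=W[:3,:3]@np.array([p[0],p[1],1]); return W[:3,3],v/np.linalg.norm(v)
def onplane(g,uv,z):
    o,v=ray(g,uv); return o+v*(z-o[2])/v[2]
def proj(g,P):
    W=np.linalg.inv(np.array(g['world_from_camera'])); q=W[:3,:3]@np.array(P,float)+W[:3,3]
    x,y=q[:2]/q[2]; f=1+float(g['k1'])*(x*x+y*y); K=np.array(g['K'])
    return np.array([K[0,0]*x*f+K[0,2],K[1,1]*y*f+K[1,2]])
def tri(pairs):
    A=np.zeros((3,3));b=np.zeros(3)
    for g,uv in pairs:
        o,v=ray(g,uv);M=np.eye(3)-np.outer(v,v);A+=M;b+=M@o
    return np.linalg.solve(A,b)
E
python3 - <<'E'
from h import *
ims=[]
for n in('scene','side','wrist'):
    g=grab(n); save(g,n+'0'); ims.append(g['image'])
    W=g['world_from_camera']; print(n,g['K'],g['k1'],np.round(W,3).tolist())
print(g['s'])
c=np.hstack(ims[:2]);
E
```

```text
pics
scene [[353.78379001   0.         252.81383361]
 [  0.         353.78379001 188.25405757]
 [  0.           0.           1.        ]] -0.10382068319238533 [[0.754, 0.457, -0.472, 0.993], [0.657, -0.526, 0.54, -0.451], [-0.002, -0.717, -0.697, 0.748], [0.0, 0.0, 0.0, 1.0]]
side [[482.93084892   0.         256.72147943]
 [  0.         482.93084892 193.86385895]
 [  0.           0.           1.        ]] 0.013669436832296131 [[0.769, -0.47, 0.434, 0.029], [-0.64, -0.552, 0.535, -0.587], [-0.012, -0.689, -0.725, 0.946], [0.0, 0.0, 0.0, 1.0]]
wrist [[286.8320443    0.         257.34362053]
 [  0.         286.8320443  191.76645738]
 [  0.           0.           1.        ]] -0.06784901908512347 [[0.407, 0.876, 0.259, 0.193], [0.913, -0.389, -0.118, 0.625], [-0.003, 0.285, -0.959, 0.383], [0.0, 0.0, 0.0, 1.0]]
{'time': 0.1, 'joint_positions': array([-1.13790143,  0.32177004, -0.0701262 ,  1.4515673 ,  0.02258485,
        1.37079495, -0.05687475]), 'qd': array([ 0.0010417 , -0.00161638, -0.00059355, -0.00320906, -0.00104762,
        0.0017704 ,  0.00132884]), 'joint_torque': array([-9.44611129e-04, -4.92578173e+01, -4.06368971e-01, -3.13400638e+01,
       -6.42739562e-02,  3.94765392e-02,  7.32853232e-05]), 'position': array([0.26415453, 0.59339622, 0.24355024]), 'tool_rot': array([-6.52844121e-01, -3.07270370e+00,  2.71145291e-03]), 'ft_force': array([-0.02891651,  0.15939848,  0.13132449]), 'torque': array([-0.00025309, -0.01239356,  0.02018933]), 'grip_width': 1.0011602655659042}
```

View pics/scene0.png

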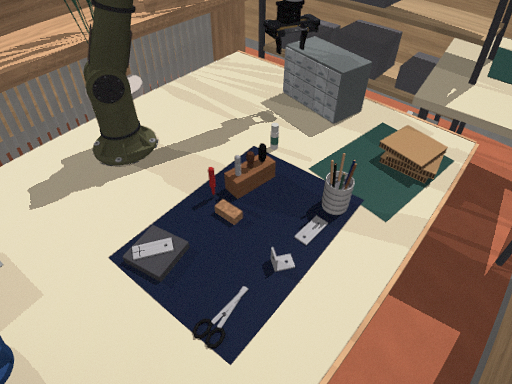

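View pics/side0.png

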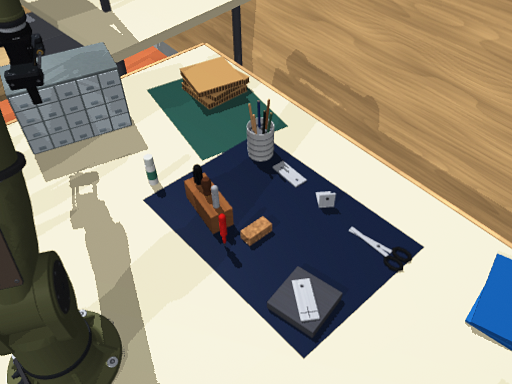

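The scene view shows the tool block at (250,177), with the steel punch at (238,163), awl at (251,158) and driver at (262,152). The bench block and blank are at (155,250). In the side view the punch is at (215,197), the blank at (305,300) and the cross at about (308,313). Things that could be taken for the punch: the red punch-shaped tool (scene 212,180; side 223,228), the glue stick (275,133), the awl and the driver. The bare steel one in the block is the one I want. I'll check it in a close crop.

Run:
```python
from h import *
a=cv2.imread('pics/scene0.png');b=cv2.imread('pics/side0.png')
f=lambda im,x,y,w,h,s:cv2.resize(im[y:y+h,x:x+w],None,fx=s,fy=s,interpolation=cv2.INTER_CUBIC)
A=f(a,200,140,80,60,5);B=f(b,180,160,80,60,5);C=f(a,115,220,80,60,5);D=f(b,265,265,80,60,5)
cv2.imwrite('pics/crop1.png',np.vstack([np.hstack([A,B]),np.hstack([C,D])]))
```

```text
(no output)
```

View pics/crop1.png

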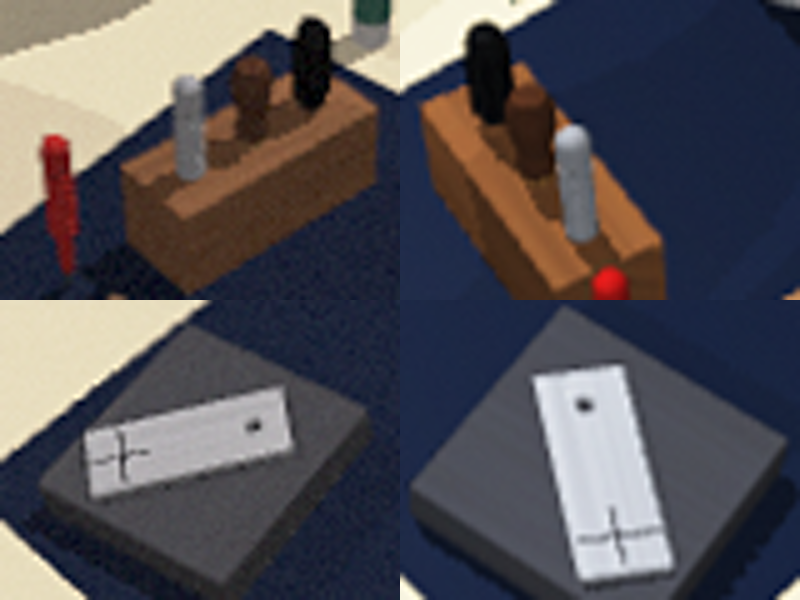

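Run:
```python
from h import *
a=load('scene0');b=load('side0')
c=lambda x0,y0,u,v:((u+.5)/5-.5+x0,(v+.5)/5-.5+y0)
A=lambda u,v:c(200,140,u,v);B=lambda u,v:c(180,160,u-400,v);C=lambda u,v:c(115,220,u,v-300);D=lambda u,v:c(265,265,u-400,v-300)
np.set_printoptions(precision=4,suppress=True)
print('cross',onplane(a,C(122,456),.03),onplane(b,D(617,537),.03),tri([(a,C(122,456)),(b,D(617,537))]))
print('hole',onplane(a,C(254,426),.03),onplane(b,D(584,405),.03))
for n,u in(('sc',[(83,432),(283,387),(294,448),(92,497)]),):
  print([onplane(a,C(*p),.03)[:2] for p in u])
print('side',[onplane(b,D(*p),.03)[:2] for p in [(532,376),(623,366),(675,570),(581,582)]])
print('block sc',[onplane(a,A(*p),.062)[:2] for p in [(122,168),(175,218),(378,105)]])
print('block sd',[onplane(b,B(*p),.062)[:2] for p in [(662,242),(520,62),(423,103)]])
for z,p,q in((.062,(190,175),(581,238)),(.096,(189,136),(577,190)),(.130,(188,95),(572.5,140))):
  print(onplane(a,A(*p),z),onplane(b,B(*q),z),tri([(a,A(*p)),(b,B(*q))]))
```

```text
cross [ 0.4399 -0.2498  0.03  ] [ 0.4388 -0.2469  0.03  ] [ 0.439  -0.2482  0.0293]
hole [ 0.4752 -0.1935  0.03  ] [ 0.4731 -0.1905  0.03  ]
[array([ 0.4127, -0.2542]), array([ 0.467 , -0.1676]), array([ 0.501 , -0.1888]), array([ 0.449 , -0.2747])]
side [array([ 0.4658, -0.1645]), array([ 0.5004, -0.1869]), array([ 0.4466, -0.2737]), array([ 0.4127, -0.2524])]
block sc [array([0.4242, 0.0729]), array([0.4765, 0.0622]), array([0.501 , 0.2155])]
block sd [array([0.4808, 0.0676]), array([0.5018, 0.2173]), array([0.4455, 0.2249])]
[0.4582 0.0944 0.062 ] [0.452  0.0956 0.062 ] [0.4542 0.0988 0.0571]
[0.462  0.0911 0.096 ] [0.4527 0.0957 0.096 ] [0.4556 0.099  0.0892]
[0.4658 0.0877 0.13  ] [0.4534 0.0958 0.13  ] [0.4568 0.0992 0.1213]
```

```bash
cat >> h.py <<'E'
def plan(P,yaw):
    "remaining: turn to make tool y point at world yaw (tool down), then shift, in share units of tool axes after turn"
    s=ctrl.get_state(); M=R.from_rotvec(s['tool_rot']).as_matrix()
    y=np.array([np.cos(yaw),np.sin(yaw),0]); z=np.array([0,0,-1.]); T=np.c_[np.cross(y,z),y,z]
    rv=np.degrees(R.from_matrix(M.T@T).as_rotvec())/4; d=T.T@(np.array(P)-s['position'])/.03
    print('t',round(s['time'],2),'pos',np.round(s['position'],4),'turn total',np.round(rv,3),'shift total',np.round(d,3),'F',np.round(s['ft_force'],2),'w',round(s['grip_width'],3))
YAW=np.arctan2(-.158,.987)
E
python3 - <<'E'
from h import *
a=load('scene0');b=load('side0')
c=lambda x0,y0,u,v:((u+.5)/5-.5+x0,(v+.5)/5-.5+y0)
print(tri([(a,c(200,140,56,140)),(b,c(180,160,210,270))]),onplane(a,c(200,140,68,272),0))
plan([.455,.0985,.245],YAW)
E
```

```text
[0.42411586 0.02721554 0.11559498] [0.41366273 0.03232414 0.        ]
t 0.15 pos [0.2642 0.5934 0.2437] turn total [-1.8000e-02  1.6000e-02  1.8775e+01] shift total [-15.285   8.888  -0.044] F [0.18 0.01 0.89] w 0.998
```

>>> move_arm --deltas '[{"linear":[0,0,0],"turn":[0,0,0.94],"claw":0.4},{"linear":[0,0,0],"turn":[0,0,0.94],"claw":0.4},{"linear":[0,0,0],"turn":[0,0,0.94],"claw":0.4},{"linear":[0,0,0],"turn":[0,0,0.94],"claw":0.4},{"linear":[0,0,0],"turn":[0,0,0.94],"claw":0.4},{"linear":[0,0,0],"turn":[0,0,0.94],"claw":0.4},{"linear":[0,0,0],"turn":[0,0,0.94],"claw":0.4},{"linear":[0,0,0],"turn":[0,0,0.94],"claw":0.4},{"linear":[0,0,0],"turn":[0,0,0.94],"claw":0.4},{"linear":[0,0,0],"turn":[0,0,0.94],"claw":0.4},{"linear":[0,0,0],"turn":[0,0,0.94],"claw":0.4},{"linear":[0,0,0],"turn":[0,0,0.94],"claw":0.4},{"linear":[0,0,0],"turn":[0,0,0.94],"claw":0.4},{"linear":[0,0,0],"turn":[0,0,0.94],"claw":0.4},{"linear":[0,0,0],"turn":[0,0,0.94],"claw":0.4},{"linear":[0,0,0],"turn":[0,0,0.94],"claw":0.4},{"linear":[0,0,0],"turn":[0,0,0.94],"claw":0.4},{"linear":[0,0,0],"turn":[0,0,0.94],"claw":0.4},{"linear":[0,0,0],"turn":[0,0,0.94],"claw":0.4},{"linear":[0,0,0],"turn":[0,0,0.94],"claw":0.4}]' --grip_force 45

```text
time: 1.82
position: [0.2643, 0.5936, 0.2441]
tool_rot: [2.395, 2.032, -0.001]
ft_force: [-0.5, 0.1, -0.3]
grip_width: 0.6
```

>>> move_arm --deltas '[{"linear":[-0.8,0.46,0],"turn":[0,0,0],"claw":0.4},{"linear":[-0.8,0.46,0],"turn":[0,0,0],"claw":0.4},{"linear":[-0.8,0.46,0],"turn":[0,0,0],"claw":0.4},{"linear":[-0.8,0.46,0],"turn":[0,0,0],"claw":0.4},{"linear":[-0.8,0.46,0],"turn":[0,0,0],"claw":0.4},{"linear":[-0.8,0.46,0],"turn":[0,0,0],"claw":0.4},{"linear":[-0.8,0.46,0],"turn":[0,0,0],"claw":0.4},{"linear":[-0.8,0.46,0],"turn":[0,0,0],"claw":0.4},{"linear":[-0.8,0.46,0],"turn":[0,0,0],"claw":0.4},{"linear":[-0.8,0.46,0],"turn":[0,0,0],"claw":0.4},{"linear":[-0.8,0.46,0],"turn":[0,0,0],"claw":0.4},{"linear":[-0.8,0.46,0],"turn":[0,0,0],"claw":0.4},{"linear":[-0.8,0.46,0],"turn":[0,0,0],"claw":0.4},{"linear":[-0.8,0.46,0],"turn":[0,0,0],"claw":0.4},{"linear":[-0.8,0.46,0],"turn":[0,0,0],"claw":0.4},{"linear":[-0.8,0.46,0],"turn":[0,0,0],"claw":0.4},{"linear":[-0.8,0.46,0],"turn":[0,0,0],"claw":0.4},{"linear":[-0.8,0.46,0],"turn":[0,0,0],"claw":0.4},{"linear":[-0.8,0.46,0],"turn":[0,0,0],"claw":0.4},{"linear":[0,0,0],"turn":[0,0,0],"claw":0.4}]'

```text
time: 3.48
position: [0.452, 0.0957, 0.2448]
tool_rot: [2.399, 2.025, -0.0]
ft_force: [-0.4, -0.3, 0.1]
grip_width: 0.601
```

Run:
```python
from h import *
plan([.455,.0985,.245],YAW)
g=grab('wrist');save(g,'wrist1');print(np.round(g['tool_from_camera'],3).tolist(),proj(g,[.455,.0985,.13]))
```

```text
t 3.48 pos [0.452  0.0957 0.2448] turn total [ 0.021  0.021 -0.146] shift total [ 0.108  0.085 -0.008] F [-0.42 -0.31  0.05] w 0.601
[[-0.0, -0.958, -0.285, 0.078], [1.0, -0.0, 0.0, -0.0], [-0.0, -0.285, 0.958, -0.14], [0.0, 0.0, 0.0, 1.0]] [260.15899524 190.24078618]
```

View pics/wrist1.png

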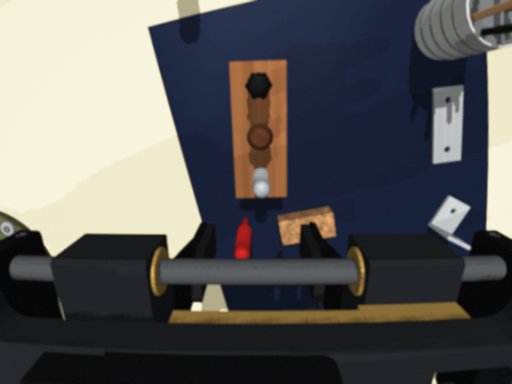

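The wrist view shows the punch at about (261,182), where the prediction at z=0.13 is (260,190). The awl is at (260,137), the driver at (259,85) and the red decoy at (243,238). I'll refine with the block corners and the punch mask.

Run:
```python
from h import *
np.set_printoptions(precision=4,suppress=True)
g=load('wrist1');im=g['image'].astype(int)
P=[onplane(g,p,.062)[:2] for p in [(229.5,61),(287,60),(287,197.5),(235,198)]]
print(P,np.mean(P,0)); 
d=(P[1]+P[0]-P[2]-P[3]);d/=np.linalg.norm(d);c=np.mean(P,0);print('yaw y',np.degrees(np.arctan2(d[1],d[0])),c-.047*d, 'YAW+90',np.degrees(YAW)+90)
sub=im[155:205,235:290];m=(sub.min(2)>75)&(sub.max(2)-sub.min(2)<30)
for r in range(0,50,2):
  x=np.where(m[r])[0]
  if len(x):print(155+r,235+x.min(),235+x.max(),235+x.mean())
q=np.linalg.inv
for z in(.062,.13,.14): print(z,onplane(g,(261,188),z))
for z in (.062,.13): print(proj(g,[.455,.0985,z]))
```

```text
[array([0.4442, 0.2232]), array([0.5037, 0.214 ]), array([0.4822, 0.0645]), array([0.4215, 0.0743])] [0.4629 0.144 ]
yaw y 81.58218608431964 [0.456  0.0975] YAW+90 80.90519502137597
167 258 263 260.5
169 255 265 260.0
171 255 266 260.5
173 254 267 260.5
175 254 267 260.5
177 254 267 260.5
179 253 268 260.5
181 253 268 260.5
183 253 268 260.5
185 253 269 261.0
187 253 269 261.0
189 253 269 261.0
191 253 269 261.0
193 254 268 261.0
195 255 267 261.0
197 259 263 261.0
0.062 [0.4539 0.0812 0.062 ]
0.13 [0.4561 0.1005 0.13  ]
0.14 [0.4565 0.1033 0.14  ]
[259.504  173.6326]
[260.159  190.2408]
```

>>> move_arm --deltas '[{"linear":[0.1,0.12,0],"turn":[0.02,0.02,-0.25],"claw":0.4},{"linear":[0,0,0.7],"turn":[0,0,0],"claw":0.4},{"linear":[0,0,0.7],"turn":[0,0,0],"claw":0.4},{"linear":[0,0,0.5],"turn":[0,0,0],"claw":0.4},{"linear":[0,0,0],"turn":[0,0,0],"claw":0.4},{"linear":[0,0,0],"turn":[0,0,0],"claw":0.4}]'

```text
time: 4.03
position: [0.4536, 0.1054, 0.1871]
tool_rot: [-2.37, -2.059, 0.002]
ft_force: [0.7, -0.1, 0.1]
grip_width: 0.6
```

Run:
```python
from h import *
plan([.456,.098,.099],np.radians(-8.7))
```

```text
t 4.03 pos [0.4536 0.1054 0.1871] turn total [-0.04  -0.006  0.163] shift total [-0.233  0.115  2.936] F [ 0.66 -0.13  0.09] w 0.6
```

>>> move_arm --deltas '[{"linear":[-0.23,0.11,0.0],"turn":[-0.04,0,0.16],"claw":0.4},{"linear":[0,0,0.5],"turn":[0,0,0],"claw":0.4},{"linear":[0,0,0],"turn":[0,0,0],"claw":0.4},{"linear":[0,0,0],"turn":[0,0,0],"claw":0.4},{"linear":[0,0,0],"turn":[0,0,0],"claw":0.4}]'

```text
time: 4.45
position: [0.4572, 0.0972, 0.1736]
tool_rot: [2.386, 2.043, 0.006]
ft_force: [0.6, 0.7, -0.1]
grip_width: 0.599
```

Run:
```python
from h import *
plan([.456,.098,.099],np.radians(-8.7))
```

```text
t 4.45 pos [0.4572 0.0972 0.1736] turn total [ 0.038 -0.034 -0.033] shift total [ 0.021 -0.043  2.488] F [ 0.56  0.65 -0.07] w 0.599
```

>>> move_arm --deltas '[{"linear":[0.01,-0.03,0.5],"turn":[0,0,0],"claw":0.4},{"linear":[0,0,0.5],"turn":[0,0,0],"claw":0.4},{"linear":[0,0,0.5],"turn":[0,0,0],"claw":0.4},{"linear":[0,0,0.5],"turn":[0,0,0],"claw":0.4},{"linear":[0,0,0.45],"turn":[0,0,0],"claw":0.4},{"linear":[0,0,0],"turn":[0,0,0],"claw":0.4},{"linear":[0,0,0],"turn":[0,0,0],"claw":0.4},{"linear":[0,0,0],"turn":[0,0,0],"claw":0.4}]'

```text
time: 5.12
position: [0.4568, 0.0978, 0.1003]
tool_rot: [2.385, 2.043, 0.006]
ft_force: [0.5, -0.0, -0.5]
grip_width: 0.602
```

Run:
```python
from h import *
plan([.456,.098,.099],np.radians(-8.7))
g=grab('wrist');save(g,'wrist2')
im=g['image'].astype(int);print(proj(g,[.456,.098,.13]),proj(g,[.456,.098,.14]))
plan([.456,.098,.099],np.radians(-8.7))
```

```text
t 5.12 pos [0.4568 0.0978 0.1003] turn total [ 0.043 -0.035 -0.032] shift total [ 0.001 -0.026  0.042] F [ 0.46 -0.   -0.51] w 0.602
[256.45877466 287.51971851] [256.46605218 301.82419898]
t 5.17 pos [0.4569 0.0979 0.1004] turn total [ 0.048 -0.04  -0.031] shift total [-0.001 -0.03   0.047] F [ 0.44 -0.    0.61] w 0.601
```

View pics/wrist2.png

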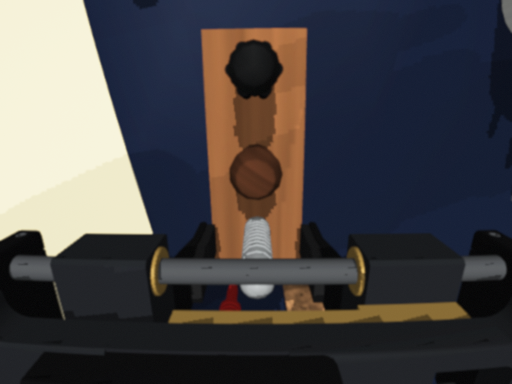

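The wrist view shows the punch body centred between the fingers (column 257, rows 220–298). Gripping now.

>>> move_arm --deltas '[{"linear":[0,-0.02,0.04],"turn":[0.04,-0.04,-0.03],"claw":0.4},{"linear":[0,0,0],"turn":[0,0,0],"claw":1},{"linear":[0,0,0],"turn":[0,0,0],"claw":1},{"linear":[0,0,0],"turn":[0,0,0],"claw":1},{"linear":[0,0,0],"turn":[0,0,0],"claw":1},{"linear":[0,0,0],"turn":[0,0,0],"claw":1},{"linear":[0,0,0],"turn":[0,0,0],"claw":1},{"linear":[0,0,0],"turn":[0,0,0],"claw":1}]' --grip_force 45

```text
time: 5.83
position: [0.4555, 0.0976, 0.0979]
tool_rot: [2.384, 2.046, -0.003]
ft_force: [0.0, -0.2, 0.3]
grip_width: 0.184
```

Run:
```python
from h import *
plan([.456,.098,.099],np.radians(-8.7)); s=ctrl.get_state();print(s['tool_rot'],s['torque'],s['grip_width']*87)
```

```text
t 5.83 pos [0.4555 0.0976 0.0979] turn total [-0.014  0.018 -0.004] shift total [ 0.016  0.016 -0.036] F [ 0.03 -0.17  0.31] w 0.184
[ 2.38375342  2.0462163  -0.00251827] [-0.10625026 -0.10021732 -0.03349442] 16.047177108663952
```

>>> move_arm --deltas '[{"linear":[0,0,-0.3],"turn":[0,0,0],"claw":1},{"linear":[0,0,-0.5],"turn":[0,0,0],"claw":1},{"linear":[0,0,-0.6],"turn":[0,0,0],"claw":1},{"linear":[0,0,-0.6],"turn":[0,0,0],"claw":1},{"linear":[0,0,-0.6],"turn":[0,0,0],"claw":1},{"linear":[0,0,-0.6],"turn":[0,0,0],"claw":1},{"linear":[0,0,-0.6],"turn":[0,0,0],"claw":1},{"linear":[0,0,-0.4],"turn":[0,0,0],"claw":1},{"linear":[0,0,0],"turn":[0,0,0],"claw":1},{"linear":[0,0,0],"turn":[0,0,0],"claw":1}]'

```text
time: 6.67
position: [0.4556, 0.0978, 0.2243]
tool_rot: [-2.384, -2.046, 0.001]
ft_force: [0.1, 1.2, -1.7]
grip_width: 0.182
```

Run:
```python
from h import *
plan([.439,-.248,.223],np.radians(-8.7))
```

```text
t 6.67 pos [0.4556 0.0978 0.2243] turn total [-0.01   0.008 -0.004] shift total [-11.477   1.198   0.044] F [ 0.07  1.16 -1.71] w 0.182
```

>>> move_arm --deltas '[{"linear":[-0.4,0.04,0],"turn":[0,0,0],"claw":1},{"linear":[-0.75,0.08,0],"turn":[0,0,0],"claw":1},{"linear":[-0.75,0.08,0],"turn":[0,0,0],"claw":1},{"linear":[-0.75,0.08,0],"turn":[0,0,0],"claw":1},{"linear":[-0.75,0.08,0],"turn":[0,0,0],"claw":1},{"linear":[-0.75,0.08,0],"turn":[0,0,0],"claw":1},{"linear":[-0.75,0.08,0],"turn":[0,0,0],"claw":1},{"linear":[-0.75,0.08,0],"turn":[0,0,0],"claw":1},{"linear":[-0.75,0.08,0],"turn":[0,0,0],"claw":1},{"linear":[-0.75,0.08,0],"turn":[0,0,0],"claw":1},{"linear":[-0.75,0.08,0],"turn":[0,0,0],"claw":1},{"linear":[-0.75,0.08,0],"turn":[0,0,0],"claw":1},{"linear":[-0.75,0.08,0],"turn":[0,0,0],"claw":1},{"linear":[-0.75,0.08,0],"turn":[0,0,0],"claw":1},{"linear":[-0.75,0.08,0],"turn":[0,0,0],"claw":1},{"linear":[-0.58,0.08,0],"turn":[0,0,0],"claw":1},{"linear":[0,0,0],"turn":[0,0,0],"claw":1},{"linear":[0,0,0],"turn":[0,0,0],"claw":1},{"linear":[0,0,0],"turn":[0,0,0],"claw":1},{"linear":[0,0,0],"turn":[0,0,0],"claw":1}]'

```text
time: 8.33
position: [0.4398, -0.2471, 0.2237]
tool_rot: [-2.381, -2.047, 0.003]
ft_force: [-0.7, -0.5, -1.2]
grip_width: 0.186
```

Run:
```python
from h import *
plan([.439,-.248,.145],np.radians(-8.7))
s=ctrl.get_state();p=s['position']
f=lambda im,x,y,w,h,k:cv2.resize(im[y:y+h,x:x+w],None,fx=k,fy=k,interpolation=cv2.INTER_CUBIC)
o=[]
for n in('scene','side'):
    g=grab(n);save(g,n+'1');c=proj(g,[.439,-.248,.09]);x,y=int(c[0])-32,int(c[1])-50
    print(n,x,y);o.append(f(cv2.cvtColor(g['image'],cv2.COLOR_RGB2BGR),x,y,64,96,6))
cv2.imwrite('pics/c2.png',np.hstack(o))
```

```text
t 8.33 pos [ 0.4398 -0.2471  0.2237] turn total [-0.036  0.007  0.019] shift total [-0.033 -0.023  2.623] F [-0.71 -0.54 -1.2 ] w 0.186
scene 101 185
side 278 247
```

View pics/c2.png

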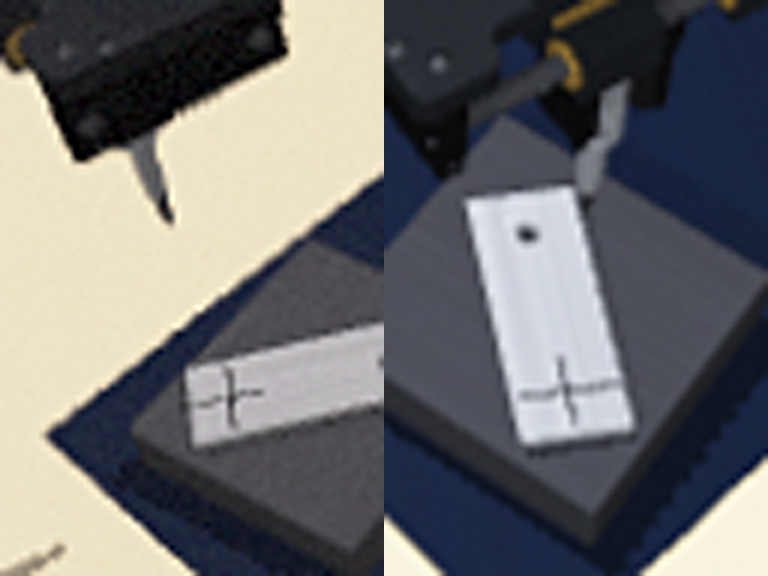

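The scene crop has the tip at (171,224) and the cross at (231,398). The side crop has the tip at (587,207) and the cross at (568,391).

Run:
```python
from h import *
np.set_printoptions(precision=4,suppress=True)
a=load('scene1');b=load('side1')
c=lambda x0,y0,u,v:((u+.5)/6-.5+x0,(v+.5)/6-.5+y0)
t=(a,c(101,185,171,224)),(b,c(278,247,203,207)); x=(a,c(101,185,231,398)),(b,c(278,247,184,391))
print('tip',tri(t),'cross',tri(x)); T=tri(t);print([proj(g,T)-uv for g,uv in t])
print([onplane(g,uv,.03) for g,uv in x])
```

```text
tip [ 0.4412 -0.2457  0.1407] cross [ 0.4397 -0.2483  0.0296]
[array([ 0.5585, -0.6979]), array([0.6805, 0.7883])]
[array([ 0.4404, -0.2499,  0.03  ]), array([ 0.4396, -0.2469,  0.03  ])]
```

>>> move_arm --deltas '[{"linear":[-0.09,-0.03,0.3],"turn":[-0.04,0,0.02],"claw":1},{"linear":[0,0,0.6],"turn":[0,0,0],"claw":1},{"linear":[0,0,0.6],"turn":[0,0,0],"claw":1},{"linear":[0,0,0.6],"turn":[0,0,0],"claw":1},{"linear":[0,0,0.6],"turn":[0,0,0],"claw":1},{"linear":[0,0,0.5],"turn":[0,0,0],"claw":1},{"linear":[0,0,0],"turn":[0,0,0],"claw":1},{"linear":[0,0,0],"turn":[0,0,0],"claw":1},{"linear":[0,0,0],"turn":[0,0,0],"claw":1},{"linear":[0,0,0],"turn":[0,0,0],"claw":1}]'

```text
time: 9.27
position: [0.4396, -0.2513, 0.1293]
tool_rot: [2.382, 2.043, 0.002]
ft_force: [-0.4, -0.1, 0.1]
grip_width: 0.186
```

Run:
```python
from h import *
plan([.439,-.248,.12],np.radians(-8.7))
o=[]
for n in('scene','side'):
    g=grab(n);save(g,n+'2');c=proj(g,[.4396,-.2482,.04]);x,y=int(c[0])-20,int(c[1])-30
    print(n,x,y);o.append(cv2.resize(cv2.cvtColor(g['image'],cv2.COLOR_RGB2BGR)[y:y+50,x:x+40],None,fx=10,fy=10,interpolation=cv2.INTER_CUBIC))
cv2.imwrite('pics/c3.png',np.hstack(o))
plan([.439,-.248,.12],np.radians(-8.7))
```

```text
t 9.27 pos [ 0.4396 -0.2513  0.1293] turn total [ 0.049  0.019 -0.021] shift total [ 0.106 -0.037  0.309] F [-0.4  -0.06  0.15] w 0.186
scene 118 217
side 289 279
t 9.37 pos [ 0.4396 -0.2512  0.1292] turn total [ 0.049  0.015 -0.022] shift total [ 0.102 -0.035  0.307] F [-0.   -0.63 -1.19] w 0.188
```

View pics/c3.png

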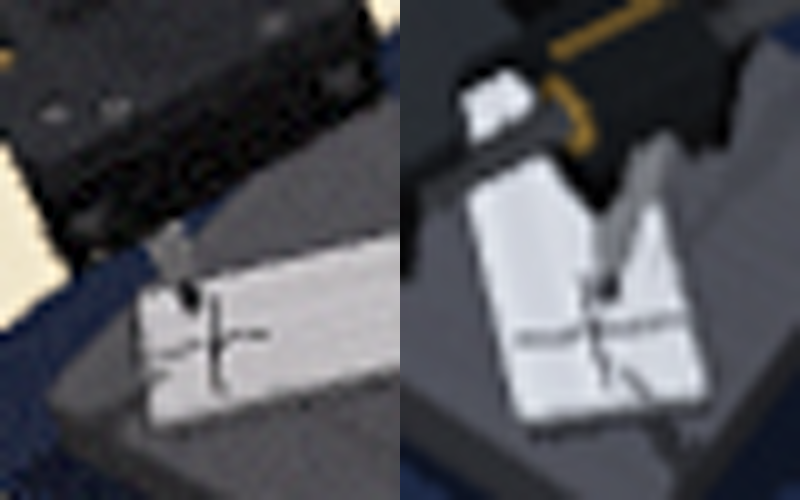

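The scene crop has the tip at (193,303) and the cross at (215,341). The side crop has the tip at (604,296) and the cross at (596,327).

Run:
```python
from h import *
np.set_printoptions(precision=4,suppress=True)
a=load('scene2');b=load('side2')
c=lambda x0,y0,u,v:((u+.5)/10-.5+x0,(v+.5)/10-.5+y0)
t=(a,c(118,217,193,303)),(b,c(289,279,204,296)); x=(a,c(118,217,215,341)),(b,c(289,279,196,327))
T=tri(t);X=tri(x);print('tip',T,'cross',X); print([proj(g,T)-uv for g,uv in t],[proj(g,X)-uv for g,uv in x])
y=np.radians(-8.7);y=np.array([np.cos(y),np.sin(y),0]);z=np.array([0,0,-1.]);F=np.c_[np.cross(y,z),y,z]
print('shift units',F.T@(X-T)/.03, 'tip vs TCP',T-ctrl.get_state()['position'])
# per-view plane method at tip height T.z
for (g,u),(h,v) in zip(t,x): print(onplane(h,v,.03)-onplane(g,u,T[2]))
```

```text
tip [ 0.4388 -0.2495  0.047 ] cross [ 0.4398 -0.2479  0.0308]
[array([ 0.3652, -0.4519]), array([0.457, 0.512])] [array([ 0.4302, -0.5341]), array([0.541 , 0.6039])]
shift units [0.0574 0.0232 0.5403] tip vs TCP [-0.0007  0.0016 -0.0822]
[ 0.0004  0.0016 -0.017 ]
[ 0.0013  0.0022 -0.017 ]
```

>>> move_arm --deltas '[{"linear":[0.06,0.03,0],"turn":[0.05,0.015,-0.02],"claw":1},{"linear":[0,0,0.2],"turn":[0,0,0],"claw":1},{"linear":[0,0,0.17],"turn":[0,0,0],"claw":1},{"linear":[0,0,0],"turn":[0,0,0],"claw":1},{"linear":[0,0,0],"turn":[0,0,0],"claw":1},{"linear":[0,0,0],"turn":[0,0,0],"claw":1},{"linear":[0,0,0],"turn":[0,0,0],"claw":1}]'

```text
time: 9.95
position: [0.4399, -0.2494, 0.1171]
tool_rot: [-2.383, -2.045, 0.003]
ft_force: [-0.4, -0.3, -1.1]
grip_width: 0.189
```

Run:
```python
from h import *
plan([.439,-.248,.12],np.radians(-8.7))
o=[]
for n in('scene','side'):
    g=grab(n);save(g,n+'3');c=proj(g,[.4396,-.2482,.04]);x,y=int(c[0])-20,int(c[1])-30
    print(n,x,y);o.append(cv2.resize(cv2.cvtColor(g['image'],cv2.COLOR_RGB2BGR)[y:y+50,x:x+40],None,fx=10,fy=10,interpolation=cv2.INTER_CUBIC))
cv2.imwrite('pics/c4.png',np.hstack(o))
plan([.439,-.248,.12],np.radians(-8.7))
```

```text
t 9.95 pos [ 0.4399 -0.2494  0.1171] turn total [-0.032  0.005 -0.006] shift total [ 0.043 -0.037 -0.095] F [-0.43 -0.31 -1.12] w 0.189
scene 118 217
side 289 279
t 10.05 pos [ 0.44   -0.2494  0.1172] turn total [-0.029  0.003 -0.004] shift total [ 0.04  -0.04  -0.092] F [-0.12  0.07 -1.7 ] w 0.189
```

View pics/c4.png

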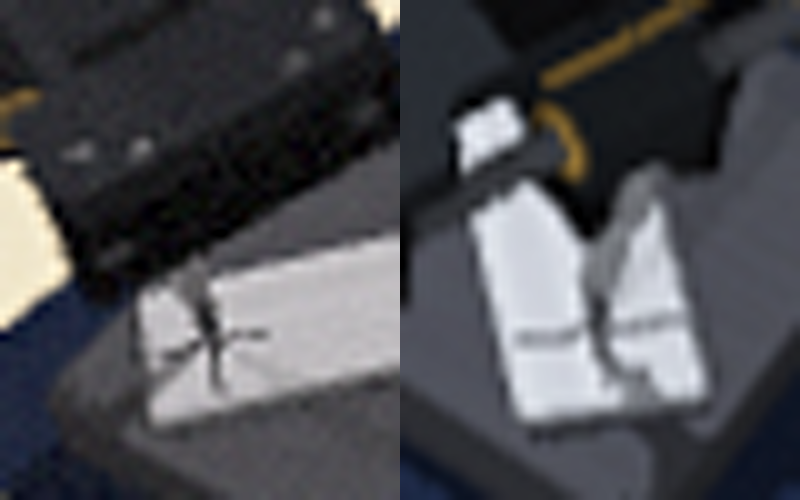

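Run:
```python
from h import *
np.set_printoptions(precision=2,suppress=True)
for n,o,cr in(('scene3',(118,217),(215,341)),('side3',(289,279),(196,327))):
    g=load(n);X=np.array([.4398,-.2479,.03])
    b=proj(g,X)
    print(n,'up5mm',(proj(g,X+[0,0,.005])-b)*10,'+x1mm',(proj(g,X+[.001,0,0])-b)*10,'+y1mm',(proj(g,X+[0,.001,0])-b)*10)
    im=g['image'].astype(int).sum(2)//3; x,y=o; cx,cy=x+cr[0]//10,y+cr[1]//10
    print(im[cy-8:cy+6,cx-6:cx+8], 'origin crop px',(cx-6-x)*10,(cy-8-y)*10)
    im=load(n.replace('3','0'))['image'].astype(int).sum(2)//3
    print(im[cy-8:cy+6,cx-6:cx+8])
```

```text
scene3 up5mm [ -4.62 -11.9 ] +x1mm [2.38 2.18] +y1mm [ 3.23 -2.43]
[[ 17  13  25  58 109  98  80  77  71  72  95 135 144 177]
 [ 29  54 108 103  95  99  89 139 144 177 202 204 200 195]
 [ 92  99 125  99  96 105 206 203 202 195 194 187 188 186]
 [151 201 155 104  94  96 178 194 188 188 187 185 187 186]
 [201 197 195 152  83  57 111 189 188 185 185 185 188 191]
 [191 192 193 200 115  29 113 193 190 192 193 194 196 194]
 [192 189 189 192 135  37  54 205 194 196 191 187 190 188]
 [190 193 198 199 196  76  73 146 119 146 107 129 191 188]
 [186 187 184 146  72 120  53 118 193 194 194 194 188 189]
 [161 115  77  90 139 201  65 203 177 169 184 187 183 188]
 [169 132 116 135 192 200  98 193 190 174 172 172 178 189]
 [109 112 135 186 187 196  97 191 191 193 189 171 169 172]
 [103 144 187 192 192 194 116 147 190 190 190 183 167 167]
 [135 185 193 188 189 192 162 154 182 181 177 156 134 112]] origin crop px 150 260
[[ 43  45  81  78  78  70  67  73  67  61  85 126 138 165]
 [ 45  78  76  79  74  72  77 132 132 166 191 188 187 181]
 [ 85  90 106 136 132 150 194 191 190 185 181 178 175 175]
 [141 
[... 1688 characters left out ...]
3 218 219 219 215 217 215 211 214 213 214 213 220]
 [212 213 217 220 201 172 207 217 211 213 215 214 212 219]
 [211 211 216 221 207 134 197 219 213 213 215 213 213 215]
 [212 212 216 221 225 132 194 219 214 211 215 213 214 215]
 [213 212 214 220 225 134 194 221 216 212 216 217 217 217]
 [215 213 213 221 226 172 165 213 222 216 200 195 178 169]
 [218 216 216 203 185 154  99 157 163 165 143 160 143 163]
 [166 169 169 144 142 179  99 155 169 172 172 192 194 211]
 [174 175 173 175 196 224 138 197 223 219 214 217 217 215]
 [219 219 216 216 221 226 149 156 210 218 212 214 216 215]
 [218 216 213 213 217 223 194 127 197 218 213 212 215 214]
 [219 215 214 212 216 221 225 148 195 219 214 211 215 215]]
```

The two fixed views are too coarse here, at about 3 mm per pixel, so I'll use the wrist camera, at about 0.9 mm per pixel.

Run:
```python
from h import *
g=grab('wrist');save(g,'wrist3')
p=g['s']['position'];print(proj(g,[.4398,-.2479,.03]),proj(g,p+np.array([0,0,-.0822])))
im=cv2.cvtColor(g['image'],cv2.COLOR_RGB2BGR)[160:260,200:320]
cv2.imwrite('pics/c5.png',cv2.resize(im,None,fx=6,fy=6,interpolation=cv2.INTER_CUBIC))
```

```text
[257.34970681 201.77021709] [257.87565594 205.37310363]
```

View pics/c5.png

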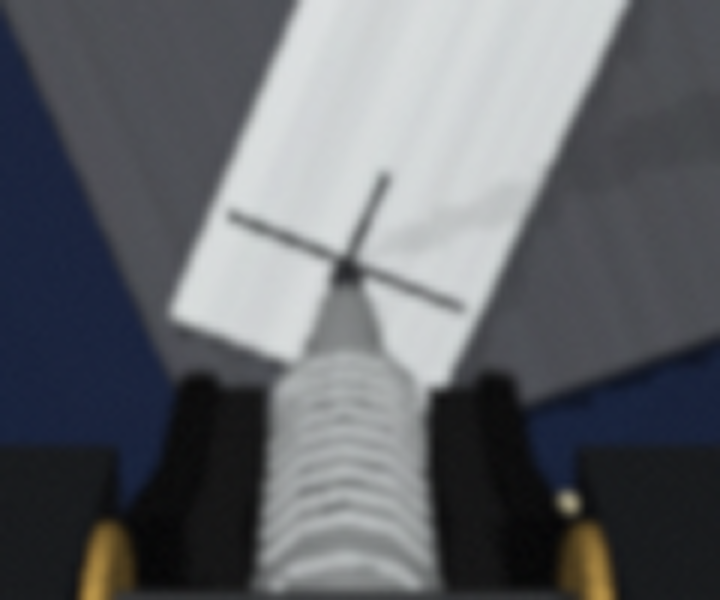

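The wrist crop shows the punch tip at about (346,262), almost on the scribed cross at (348,262). Height still leaves some doubt along tool x, so I'll lower it almost to contact and check again.

>>> move_arm --deltas '[{"linear":[-0.03,0.005,0],"turn":[-0.03,0.0,0],"claw":1},{"linear":[0,0,0.1],"turn":[0,0,0],"claw":1},{"linear":[0,0,0],"turn":[0,0,0],"claw":1},{"linear":[0,0,0],"turn":[0,0,0],"claw":1},{"linear":[0,0,0],"turn":[0,0,0],"claw":1},{"linear":[0,0,0],"turn":[0,0,0],"claw":1}]'

```text
time: 10.6
position: [0.4404, -0.2506, 0.1146]
tool_rot: [2.383, 2.045, 0.0]
ft_force: [0.5, 0.1, 4.8]
grip_width: 0.187
```

Run:
```python
from h import *
plan([.439,-.248,.12],np.radians(-8.7))
g=grab('wrist');save(g,'wrist4')
im=cv2.cvtColor(g['image'],cv2.COLOR_RGB2BGR)[180:230,225:285]
cv2.imwrite('pics/c6.png',cv2.resize(im,None,fx=12,fy=12,interpolation=cv2.INTER_CUBIC))
plan([.439,-.248,.12],np.radians(-8.7))
```

```text
t 10.6 pos [ 0.4404 -0.2506  0.1146] turn total [ 0.014  0.008 -0.005] shift total [ 0.077 -0.059 -0.181] F [0.46 0.12 4.77] w 0.187
t 10.65 pos [ 0.4404 -0.2505  0.1145] turn total [ 0.013  0.007 -0.004] shift total [ 0.076 -0.059 -0.182] F [ 0.3  -0.67  4.19] w 0.186
```

View pics/c6.png

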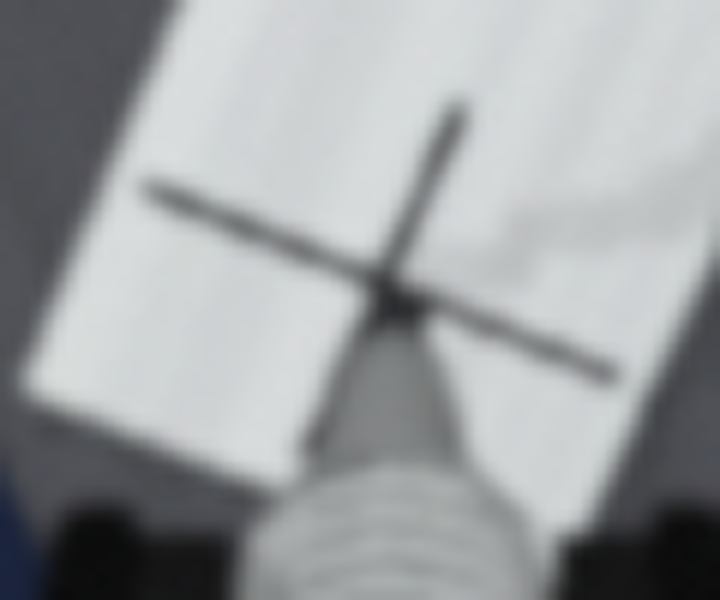

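Contact is already light, with Fz ≈ 4.5 N. In the crop the cross is at (383,282) and the tip at about (393,284), so the tip is about 0.7 mm too far along +tool y. I'll lift clear, shift across and look again.

>>> move_arm --deltas '[{"linear":[0,0,-0.12],"turn":[0,0,0],"claw":1},{"linear":[0,0,0],"turn":[0,0,0],"claw":1},{"linear":[0,-0.023,0],"turn":[0,0,0],"claw":1},{"linear":[0,0,0],"turn":[0,0,0],"claw":1},{"linear":[0,0,0],"turn":[0,0,0],"claw":1},{"linear":[0,0,0],"turn":[0,0,0],"claw":1},{"linear":[0,0,0],"turn":[0,0,0],"claw":1}]'

```text
time: 11.23
position: [0.4392, -0.2501, 0.1176]
tool_rot: [-2.384, -2.046, 0.001]
ft_force: [0.4, 0.7, -1.4]
grip_width: 0.187
```

Run:
```python
from h import *
plan([.439,-.248,.12],np.radians(-8.7))
```

```text
t 11.23 pos [ 0.4392 -0.2501  0.1176] turn total [-0.004  0.003 -0.003] shift total [ 0.067 -0.018 -0.08 ] F [ 0.36  0.75 -1.38] w 0.187
```

>>> move_arm --deltas '[{"linear":[0,0.012,0.05],"turn":[0,0,0],"claw":1},{"linear":[0,0,0],"turn":[0,0,0],"claw":1},{"linear":[0,0,0],"turn":[0,0,0],"claw":1},{"linear":[0,0,0],"turn":[0,0,0],"claw":1},{"linear":[0,0,0],"turn":[0,0,0],"claw":1}]'

```text
time: 11.65
position: [0.4398, -0.2502, 0.1163]
tool_rot: [2.384, 2.046, -0.0]
ft_force: [-0.2, -0.4, -1.4]
grip_width: 0.186
```

Run:
```python
from h import *
plan([.439,-.248,.12],np.radians(-8.7))
g=grab('wrist');save(g,'wrist5')
im=cv2.cvtColor(g['image'],cv2.COLOR_RGB2BGR)[180:230,225:285]
cv2.imwrite('pics/c7.png',cv2.resize(im,None,fx=12,fy=12,interpolation=cv2.INTER_CUBIC))
```

```text
t 11.65 pos [ 0.4398 -0.2502  0.1163] turn total [ 0.002  0.004 -0.004] shift total [ 0.07  -0.036 -0.123] F [-0.21 -0.36 -1.4 ] w 0.186
```

View pics/c7.png

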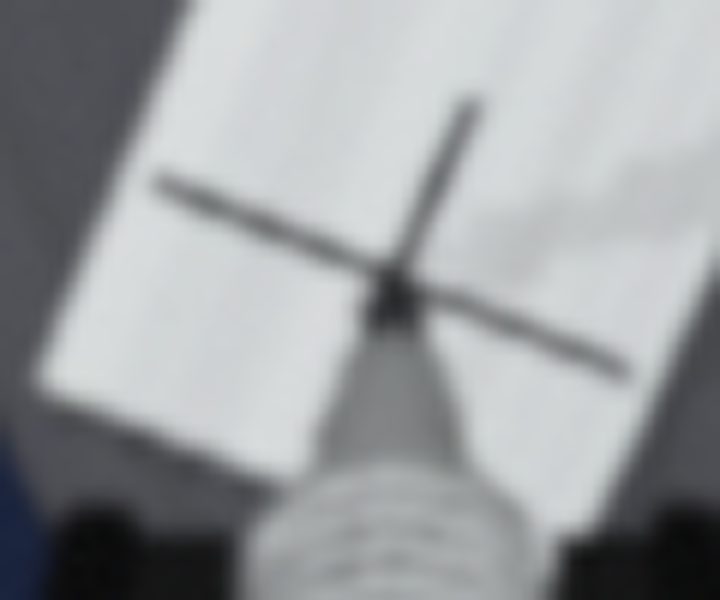

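The cross is at (396,280) and the tip apex at (393,280), so it is aligned to within about 0.3 mm. Pressing in small steps.

>>> move_arm --deltas '[{"linear":[0,0,0.04],"turn":[0,0,0],"claw":1},{"linear":[0,0,0.04],"turn":[0,0,0],"claw":1},{"linear":[0,0,0],"turn":[0,0,0],"claw":1},{"linear":[0,0,0],"turn":[0,0,0],"claw":1},{"linear":[0,0,0],"turn":[0,0,0],"claw":1}]'

```text
time: 12.12
position: [0.44, -0.2504, 0.1143]
tool_rot: [2.383, 2.046, 0.0]
ft_force: [-0.5, 0.8, 5.0]
grip_width: 0.186
```

>>> move_arm --deltas '[{"linear":[0,0,0.015],"turn":[0,0,0],"claw":1},{"linear":[0,0,0],"turn":[0,0,0],"claw":1},{"linear":[0,0,0],"turn":[0,0,0],"claw":1}]'

```text
time: 12.37
position: [0.44, -0.2504, 0.1138]
tool_rot: [2.383, 2.046, 0.0]
ft_force: [-0.5, 0.8, 5.3]
grip_width: 0.191
```

>>> move_arm --deltas '[{"linear":[0,0,0.02],"turn":[0,0,0],"claw":1},{"linear":[0,0,0],"turn":[0,0,0],"claw":1},{"linear":[0,0,0],"turn":[0,0,0],"claw":1}]'

```text
time: 12.62
position: [0.4401, -0.2505, 0.1134]
tool_rot: [2.383, 2.046, 0.001]
ft_force: [-1.8, 0.6, 7.5]
grip_width: 0.183
```

>>> move_arm --deltas '[{"linear":[0,0,0.02],"turn":[0,0,0],"claw":1},{"linear":[0,0,0],"turn":[0,0,0],"claw":1},{"linear":[0,0,0],"turn":[0,0,0],"claw":1}]'

```text
time: 12.87
position: [0.4402, -0.2505, 0.1129]
tool_rot: [2.383, 2.046, 0.001]
ft_force: [-0.7, 1.3, 8.1]
grip_width: 0.184
```

>>> move_arm --deltas '[{"linear":[0,0,0.015],"turn":[0,0,0],"claw":1},{"linear":[0,0,0],"turn":[0,0,0],"claw":1},{"linear":[0,0,0],"turn":[0,0,0],"claw":1}]'

```text
time: 13.12
position: [0.4402, -0.2505, 0.1126]
tool_rot: [2.383, 2.046, 0.001]
ft_force: [-1.8, 0.3, 9.3]
grip_width: 0.186
```

>>> move_arm --deltas '[{"linear":[0,0,0.015],"turn":[0,0,0],"claw":1},{"linear":[0,0,0],"turn":[0,0,0],"claw":1},{"linear":[0,0,0],"turn":[0,0,0],"claw":1}]'

```text
time: 13.37
position: [0.4402, -0.2504, 0.1115]
tool_rot: [2.383, 2.045, 0.001]
ft_force: [1.3, 0.4, 3.4]
grip_width: 0.186
```

The force dropped from 9.3 N to 3.4 N, which is the snap. Lifting straight up now.

>>> move_arm --deltas '[{"linear":[0,0,-0.2],"turn":[0,0,0],"claw":1},{"linear":[0,0,-0.35],"turn":[0,0,0],"claw":1},{"linear":[0,0,-0.6],"turn":[0,0,0],"claw":1},{"linear":[0,0,-0.6],"turn":[0,0,0],"claw":1},{"linear":[0,0,-0.6],"turn":[0,0,0],"claw":1},{"linear":[0,0,-0.6],"turn":[0,0,0],"claw":1},{"linear":[0,0,-0.5],"turn":[0,0,0],"claw":1},{"linear":[0,0,-0.3],"turn":[0,0,0],"claw":1},{"linear":[0,0,0],"turn":[0,0,0],"claw":1},{"linear":[0,0,0],"turn":[0,0,0],"claw":1},{"linear":[0,0,0],"turn":[0,0,0],"claw":1}]'

```text
time: 14.28
position: [0.439, -0.2498, 0.2229]
tool_rot: [-2.383, -2.045, 0.002]
ft_force: [-0.7, -0.6, -1.8]
grip_width: 0.186
```

Run:
```python
from h import *
plan([.4555,.0976,.224],np.radians(-8.7))
# blank unmoved? compare fixed views with the start around the blank
for n in('scene','side'):
    g=grab(n);save(g,n+'4');o=load(n+'0');c=proj(g,[.457,-.22,.03]).astype(int)
    A=o['image'][c[1]-20:c[1]+25,c[0]-35:c[0]+35].astype(np.float32).mean(2);B=g['image'][c[1]-20:c[1]+25,c[0]-35:c[0]+35].astype(np.float32).mean(2)
    print(n,cv2.phaseCorrelate(A,B),np.abs(A-B).mean())
g=grab('wrist');save(g,'wrist6')
```

```text
t 14.28 pos [ 0.439  -0.2498  0.2229] turn total [-0.024 -0.001 -0.003] shift total [11.529 -1.209 -0.038] F [-0.75 -0.61 -1.82] w 0.186
scene ((-0.032053521126954365, 0.4584920082864059), 1.0250833584938521) 4.7379894
side ((0.012526530115373191, 0.5570146818688961), 0.9762197503337153) 0.806455
```

The blank's picture has not changed from the start. Carrying the punch back.

>>> move_arm --deltas '[{"linear":[0.4,-0.04,0],"turn":[0,0,0],"claw":1},{"linear":[0.75,-0.08,0],"turn":[0,0,0],"claw":1},{"linear":[0.75,-0.08,0],"turn":[0,0,0],"claw":1},{"linear":[0.75,-0.08,0],"turn":[0,0,0],"claw":1},{"linear":[0.75,-0.08,0],"turn":[0,0,0],"claw":1},{"linear":[0.75,-0.08,0],"turn":[0,0,0],"claw":1},{"linear":[0.75,-0.08,0],"turn":[0,0,0],"claw":1},{"linear":[0.75,-0.08,0],"turn":[0,0,0],"claw":1},{"linear":[0.75,-0.08,0],"turn":[0,0,0],"claw":1},{"linear":[0.75,-0.08,0],"turn":[0,0,0],"claw":1},{"linear":[0.75,-0.08,0],"turn":[0,0,0],"claw":1},{"linear":[0.75,-0.08,0],"turn":[0,0,0],"claw":1},{"linear":[0.75,-0.08,0],"turn":[0,0,0],"claw":1},{"linear":[0.75,-0.08,0],"turn":[0,0,0],"claw":1},{"linear":[0.75,-0.08,0],"turn":[0,0,0],"claw":1},{"linear":[0.63,-0.05,0],"turn":[0,0,0],"claw":1},{"linear":[0,0,0],"turn":[0,0,0],"claw":1},{"linear":[0,0,0],"turn":[0,0,0],"claw":1},{"linear":[0,0,0],"turn":[0,0,0],"claw":1},{"linear":[0,0,0],"turn":[0,0,0],"claw":1}]'

```text
time: 16.1
position: [0.4562, 0.0959, 0.2234]
tool_rot: [2.386, 2.044, -0.002]
ft_force: [-1.2, -0.6, -2.2]
grip_width: 0.188
```

Run:
```python
from h import *
plan([.4555,.0976,.17],np.radians(-8.7))
```

```text
t 16.1 pos [0.4562 0.0959 0.2234] turn total [-0.006  0.013 -0.031] shift total [ 0.053 -0.031  1.781] F [-1.21 -0.61 -2.18] w 0.188
```

>>> move_arm --deltas '[{"linear":[0.05,-0.03,0],"turn":[0,0.01,-0.03],"claw":1},{"linear":[0,0,0.5],"turn":[0,0,0],"claw":1},{"linear":[0,0,0.6],"turn":[0,0,0],"claw":1},{"linear":[0,0,0.6],"turn":[0,0,0],"claw":1},{"linear":[0,0,0],"turn":[0,0,0],"claw":1},{"linear":[0,0,0],"turn":[0,0,0],"claw":1},{"linear":[0,0,0],"turn":[0,0,0],"claw":1},{"linear":[0,0,0],"turn":[0,0,0],"claw":1}]'

```text
time: 16.77
position: [0.4564, 0.099, 0.174]
tool_rot: [2.382, 2.048, 0.004]
ft_force: [0.3, 0.5, -1.5]
grip_width: 0.186
```

Run:
```python
from h import *
plan([.4555,.0976,.15],np.radians(-8.7))
```

```text
t 16.77 pos [0.4564 0.099  0.174 ] turn total [ 0.027 -0.025  0.021] shift total [-0.05  -0.024  0.801] F [ 0.3   0.48 -1.54] w 0.186
```

>>> move_arm --deltas '[{"linear":[-0.04,-0.02,0],"turn":[0.02,-0.02,0.02],"claw":1},{"linear":[0,0,0],"turn":[0,0,0],"claw":1},{"linear":[0,0,0],"turn":[0,0,0],"claw":1},{"linear":[0,0,0],"turn":[0,0,0],"claw":1},{"linear":[0,0,0],"turn":[0,0,0],"claw":1},{"linear":[0,0,0],"turn":[0,0,0],"claw":1},{"linear":[0,0,0],"turn":[0,0,0],"claw":1},{"linear":[0,0,0],"turn":[0,0,0],"claw":1}]'

```text
time: 17.43
position: [0.4548, 0.0978, 0.1727]
tool_rot: [-2.383, -2.047, 0.003]
ft_force: [-0.2, -0.2, -1.3]
grip_width: 0.181
```

Run:
```python
from h import *
plan([.4555,.0976,.15],np.radians(-8.7))
```

```text
t 17.43 pos [0.4548 0.0978 0.1727] turn total [-0.02   0.015  0.007] shift total [-0.002  0.025  0.756] F [-0.17 -0.23 -1.26] w 0.181
```

>>> move_arm --deltas '[{"linear":[0,0.015,0.3],"turn":[-0.01,0.01,0],"claw":1},{"linear":[0,0,0.4],"turn":[0,0,0],"claw":1},{"linear":[0,0,0.4],"turn":[0,0,0],"claw":1},{"linear":[0,0,0],"turn":[0,0,0],"claw":1},{"linear":[0,0,0],"turn":[0,0,0],"claw":1},{"linear":[0,0,0],"turn":[0,0,0],"claw":1},{"linear":[0,0,0],"turn":[0,0,0],"claw":1}]'

```text
time: 18.02
position: [0.4557, 0.0978, 0.1403]
tool_rot: [2.383, 2.047, 0.001]
ft_force: [-0.9, 0.4, -0.2]
grip_width: 0.186
```

Run:
```python
from h import *
plan([.4555,.0976,.099],np.radians(-8.7))
```

```text
t 18.02 pos [0.4557 0.0978 0.1403] turn total [ 0.005 -0.005  0.006] shift total [-0.008 -0.006  1.377] F [-0.93  0.38 -0.16] w 0.186
```

>>> move_arm --deltas '[{"linear":[0,0,0.2],"turn":[0,0,0],"claw":1},{"linear":[0,0,0.2],"turn":[0,0,0],"claw":1},{"linear":[0,0,0.2],"turn":[0,0,0],"claw":1},{"linear":[0,0,0],"turn":[0,0,0],"claw":1},{"linear":[0,0,0],"turn":[0,0,0],"claw":1}]'

```text
time: 18.43
position: [0.455, 0.0975, 0.1212]
tool_rot: [-2.383, -2.047, 0.002]
ft_force: [0.2, -0.5, -0.9]
grip_width: 0.186
```

>>> move_arm --deltas '[{"linear":[0,0,0.2],"turn":[0,0,0],"claw":1},{"linear":[0,0,0.2],"turn":[0,0,0],"claw":1},{"linear":[0,0,0.2],"turn":[0,0,0],"claw":1},{"linear":[0,0,0.05],"turn":[0,0,0],"claw":1},{"linear":[0,0,0],"turn":[0,0,0],"claw":1},{"linear":[0,0,0],"turn":[0,0,0],"claw":1}]'

```text
time: 18.93
position: [0.455, 0.0976, 0.102]
tool_rot: [-2.383, -2.047, 0.002]
ft_force: [0.7, -0.5, -1.2]
grip_width: 0.184
```

>>> move_arm --deltas '[{"linear":[0,0,0.1],"turn":[0,0,0],"claw":1},{"linear":[0,0,0],"turn":[0,0,0],"claw":1},{"linear":[0,0,0],"turn":[0,0,0],"claw":1}]'

```text
time: 19.18
position: [0.4551, 0.0977, 0.0991]
tool_rot: [-2.383, -2.047, 0.001]
ft_force: [0.0, 0.2, -0.6]
grip_width: 0.184
```

>>> move_arm --deltas '[{"linear":[0,0,0.02],"turn":[0,0,0],"claw":1},{"linear":[0,0,0],"turn":[0,0,0],"claw":1},{"linear":[0,0,0],"turn":[0,0,0],"claw":1}]'

```text
time: 19.43
position: [0.4551, 0.0977, 0.0986]
tool_rot: [-2.383, -2.047, 0.001]
ft_force: [0.1, 0.6, -0.9]
grip_width: 0.184
```

>>> move_arm --deltas '[{"linear":[0,0,0.02],"turn":[0,0,0],"claw":1},{"linear":[0,0,0],"turn":[0,0,0],"claw":1},{"linear":[0,0,0],"turn":[0,0,0],"claw":1}]'

```text
time: 19.68
position: [0.4551, 0.0977, 0.098]
tool_rot: [-2.383, -2.047, 0.001]
ft_force: [0.1, 0.1, -1.7]
grip_width: 0.187
```

>>> move_arm --deltas '[{"linear":[0,0,0.01],"turn":[0,0,0],"claw":1},{"linear":[0,0,0],"turn":[0,0,0],"claw":1},{"linear":[0,0,0],"turn":[0,0,0],"claw":1}]'

```text
time: 19.93
position: [0.4552, 0.0977, 0.0979]
tool_rot: [-2.383, -2.047, 0.001]
ft_force: [-1.4, -0.5, 2.0]
grip_width: 0.189
```

The shoulder touched its seat at z = 0.0979, the same height at which I gripped it. Releasing and withdrawing.

>>> move_arm --deltas '[{"linear":[0,0,0],"turn":[0,0,0],"claw":0.4},{"linear":[0,0,0],"turn":[0,0,0],"claw":0.4},{"linear":[0,0,0],"turn":[0,0,0],"claw":0.4},{"linear":[0,0,0],"turn":[0,0,0],"claw":0.4},{"linear":[0,0,0],"turn":[0,0,0],"claw":0.4},{"linear":[0,0,0],"turn":[0,0,0],"claw":0.4},{"linear":[0,0,-0.3],"turn":[0,0,0],"claw":0.4},{"linear":[0,0,-0.6],"turn":[0,0,0],"claw":0.4},{"linear":[0,0,-0.6],"turn":[0,0,0],"claw":0.4},{"linear":[0,0,-0.6],"turn":[0,0,0],"claw":0.4},{"linear":[0,0,-0.6],"turn":[0,0,0],"claw":0.4},{"linear":[0,0,-0.6],"turn":[0,0,0],"claw":0.4},{"linear":[0,0,-0.6],"turn":[0,0,0],"claw":0.4},{"linear":[0,0,-0.6],"turn":[0,0,0],"claw":0.4},{"linear":[0,0,-0.4],"turn":[0,0,0],"claw":0.4},{"linear":[0,0,0],"turn":[0,0,0],"claw":0.4},{"linear":[0,0,0],"turn":[0,0,0],"claw":0.4},{"linear":[0,0,0],"turn":[0,0,0],"claw":0.4},{"linear":[0,0,0],"turn":[0,0,0],"claw":0.4}]'

```text
time: 21.52
position: [0.4546, 0.0975, 0.2437]
tool_rot: [-2.383, -2.046, 0.004]
ft_force: [-0.3, -0.2, -0.3]
grip_width: 0.601
```

Run:
```python
from h import *
plan([.4555,.0976,.24],np.radians(-8.7))
f=lambda im,x,y:cv2.resize(im[y:y+60,x:x+80],None,fx=5,fy=5,interpolation=cv2.INTER_CUBIC)
o=[];q=[]
for n,(x,y),(u,v) in(('scene',(200,140),(115,220)),('side',(180,160),(265,265))):
    g=grab(n);save(g,n+'5');im=cv2.cvtColor(g['image'],cv2.COLOR_RGB2BGR);o.append(f(im,x,y));q.append(f(im,u,v))
    d=np.abs(g['image'].astype(int)-load(n+'0')['image']).mean(2)
    print(n,'block diff',d[y:y+60,x:x+80].mean(),'blank diff',d[v:v+60,u:u+80].mean())
cv2.imwrite('pics/fin.png',np.vstack([np.hstack(o),np.hstack(q)]))
```

```text
t 21.52 pos [0.4546 0.0975 0.2437] turn total [-0.031  0.019  0.005] shift total [0.008 0.027 0.124] F [-0.3  -0.17 -0.35] w 0.601
scene block diff 9.709027777777779 blank diff 14.785069444444444
side block diff 3.8500694444444443 blank diff 14.198125
```

View pics/fin.png

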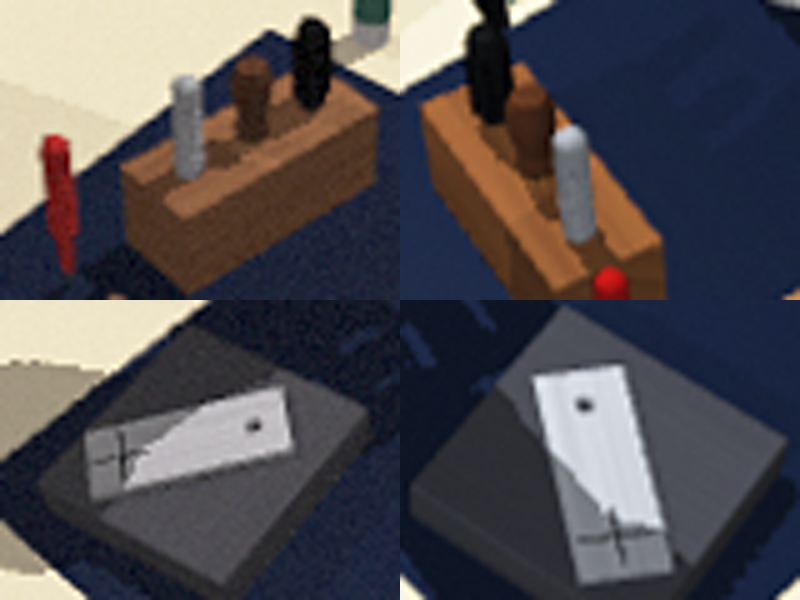

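The punch stands where it began (scene crop cap (188,80), foot (190,178)). The blank is unmoved; only the arm's shadow falls across it.

```bash
python3 -c "
from h import *
print(ctrl.close_job())"
```

```text
the job is handed in; nothing more can be done
None
```

I punched the blank at the scribed cross and stood the steel punch back in its own hole, then handed the job in at about 21.6 s.

- **Press:** The point touched the blank once lightly, at about 4.5 N and before any snap. I lifted it clear, moved it over about 0.7 mm and pressed again. The wrist picture just before pressing showed the point within about 0.3 mm of the cross across the jaws. Along tool x it was less certain. The force climbed to 9.3 N, dropped to 3.4 N as the spring snapped, and I lifted straight away.
- **Return:** The shoulder met the block at the same height at which I had gripped the punch (z = 0.0979 m). I let go and withdrew above the block.
- **Last checks:** In the final pictures the punch, awl, driver and red decoy stand as they did at the start. The blank sits where it was by eye. The pixel differences there were large because of the arm's shadow, but the side picture taken just after the snap matched the start almost exactly. I did not compare the other things on the bench one by one.
- **What disagreed:** The two fixed cameras and the arm's own pose gave tip positions that differed by about 1 mm, so I relied on the wrist camera. I did not look closely at the punch mark itself.

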